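# Take down the stack of music box parts

### The arm

A 7-joint arm with a two-finger parallel gripper is mounted at the origin on the work surface. World frame = base frame: x ahead of the robot, y to its left, z up, the work surface at z = 0. Lengths are in mm, angles in rad, forces in N, time in s.
With the tool pointing down it reaches from about 425 to 950 mm from the base axis. Payload 4.7 kg.
Tool frame: the origin (TCP) lies midway between the tips of the shut fingers; the grasp point (between the pads) lies 19 mm behind it (robot.grasp_offset is the z of the grasp point in the tool frame, in mm); z points along the fingers, y is the line along which they close (so a half turn about z gives the same grasp; the last joint's range is limited). The gripper opens to 87 mm and grips with 3 to 60 N. Pads are 19 mm wide; open, the fingers measure 117 mm over their backs; the gripper's body (75 mm by 190 mm) begins 51 mm behind the grasp point.
Start: joints at [1.235, 0.469, -0.049, 1.532, 0.024, 1.141, -0.082], TCP at [203.904, -643.485, 222.573] pointing down, gripper open.
Joint ranges: [-2.59, 2.59], [-0.33, 1.99], [-1.39, 1.29], [0.1, 2.45], [-1.04, 4.18], [0.21, 1.99], [-2.66, 2.66]. Speed limits (rad/s): [2.57, 2.57, 3.14, 3.14, 3.14, 3.14, 3.14].

### API

Orientations are given as [roll, pitch, yaw] about the fixed x, y, z axes, in that order (R = Rz(yaw) Ry(pitch) Rx(roll)).
In Python, from rig import robot, viewer gives the robot as it stands. Calls block until the motion is done:
- robot.movep(position, orientation): joint-space move of the TCP to a pose.
- robot.line_to(position, max_speed=150, attitude=None): straight line of the TCP; attitude=None keeps the orientation; max_speed is the mean speed in mm/s.
- robot.movej(angles): joint-space move.
- robot.set_gripper(opening): opening from 0.0 (shut) to 1.0 (fully open); the grip force is fixed at half the most; returns when the fingers have stopped.
- robot.wait(seconds).
- robot.ik(position, orientation): joint angles nearest the present ones, or None.
- robot.sense(): the state.
- viewer.capture(name): name is "scene" or "top" or "wrist"; returns (picture, depth): 384x512x3 uint8, red, green, blue; 384x512 float32, mm along the optical axis (not along the pixel's ray), 0 where there is no reading.
- viewer.camera_info(name): a dict with "camera_matrix" (3x3 intrinsics, pixels), "k1" (the pictures are not rectified: a ray, as slopes to the right and down, at radius r is drawn at 1 + k1 r^2 times it, then the intrinsics apply), "R" (3x3) and "t" (3): a world point X has camera coordinates R X + t; the wrist camera has in their place "mount" (4x4, takes a point from camera to tool coordinates, whose origin is the TCP and whose axes are the flange's). Camera axes: x right, y down, z forward; pixel columns grow to the right and rows downward; lengths in mm; the calibration is good to about 2 mm. A picture is of the moment at which its call begins: read the wrist's pose just before it. camera_info takes no time and is no camera call.
A pose or a line that the arm cannot do raises robot.IKError and nothing moves.
- robot.sign_off(): hands the job in; it is judged then, once.
The state is a dict: "time_s": time; "joint_positions": joint angles; "qd": joint speeds; "effort": joint torques, N m; "tcp_pos": TCP position; "ee_rot": TCP orientation; "wrist_force": force on the tool from outside, world axes, zero at the start; "ft_torque": the same for the moment, N m; "width": opening from 0.0 (shut) to 1.0 (fully open); "grasp_force": force on a finger pad.
Only numpy, scipy, OpenCV 4.12 (cv2) and the standard library are available. Lean on these libraries where they do the work, as an engineer would, in place of code of your own. Each camera call takes 0.05 s, during which the arm holds its last target. There are 200 camera calls.

### The job

Take the stack of music box parts apart and set each part gently, right way up and centred, on the cork pad cut to its own outline: pinion wheel on the small round pad, spring barrel on the large round pad, bridge bar along the narrow oblong pad, and boxwood spacer block squared up on the large rectangular pad. Leave the porcelain dancer and the depthing gauge where they are.

Things in the scene. Friction and masses are not known exactly. Their poses are not given: they have to be found in the camera images.
- block: Boxwood spacer block, the bottom of the stack: plain pale wood, 90 (its x) by 60 (its y) by 24 mm high. Origin at the centre of its underside, z up. Grip it across its 60 mm.
- barrel: Brass spring barrel, a plain drum standing flat on the block: 50 mm diameter, 22 mm high, with a toothed flange of 56 mm diameter round its lowest 4 mm. Origin at the centre of its underside, z up along the drum.
- bridge: Steel bridge bar lying flat on the barrel: 64 (its x) by 18 (its y) by 16 mm high. Origin at the centre of its underside, z up. Its ends overhang the barrel a little.
- wheel: Brass pinion wheel, the top of the stack: a toothed disc 33 mm in diameter and 8 mm thick, with a pinion stem 12 mm in diameter standing on its middle up to 26 mm above the underside. It lies disc down on the bridge bar, stem up. Origin at the centre of the disc's underside, z up along the stem.
- pad_block: Large rectangular cork pad for the block, fixed: 110 (its x) by 80 mm (its y), top 4 mm above the glass. Origin at the centre of its underside, on the glass.
- pad_barrel: Large round cork pad for the barrel, fixed: 76 mm diameter, top 4 mm above the glass. Origin at the centre of its underside.
- pad_bridge: Narrow oblong cork pad for the bridge bar, fixed: 84 (its x) by 38 mm (its y), top 4 mm above the glass. Origin at the centre of its underside.
- pad_wheel: Small round cork pad for the pinion wheel, fixed: 52 mm diameter, top 4 mm above the glass. Origin at the centre of its underside.
- dancer: Porcelain dancer figurine, loose: round foot 52 mm in diameter, 106 mm tall. Origin at the centre of its underside, z up. A bystander, to be left alone.
- gauge: Steel depthing gauge lying on the glass, loose: two parallel bars, in all 100 (its x) by 39 (its y) by 21 mm high. Origin at the centre of its underside. A bystander, to be left alone.
Things that resemble listed ones, but are neither listed nor needed, are in the scene too. Leave any green look-alike of the barrel alone. What is shaped like the bridge but purple is not meant.

How it is judged (in metres and radians):
At the end, for the whole second after the job is handed in: Wheel, bridge bar, barrel and block each rest at the height of the top of their own pad, centred on it within 12 mm, upright within 0.1 rad, the bar and the block parallel to their pads' long sides within 0.2 rad (either way round), all at rest and let go (horizontal distance between wheel and pad_wheel below 0.012 m and z of wheel in the frame of pad_wheel between 0.002 and 0.007 m and angle between each of wheel, bridge, barrel, block's own z axis and vertical below 0.1 rad and linear speed of each of wheel, bridge, barrel, block below 0.02 m/s and horizontal distance between bridge and pad_bridge below 0.012 m and z of bridge in the frame of pad_bridge between 0.002 and 0.007 m and horizontal distance between barrel and pad_barrel below 0.012 m and z of barrel in the frame of pad_barrel between 0.002 and 0.007 m and horizontal distance between block and pad_block below 0.012 m and z of block in the frame of pad_block between 0.002 and 0.007 m and angle between the x axis of bridge and the x axis of pad_bridge, either way round below 0.2 rad and angle between the x axis of block and the x axis of pad_block, either way round below 0.2 rad); the robot touches nothing.
It fails at once if the porcelain dancer is pushed or tipped (distance of dancer from where it was at the start of the episode above 0.015 m or angle between dancer's own z axis and vertical above 0.25 rad).
It fails at once if the depthing gauge is pushed (distance of gauge from where it was at the start of the episode above 0.015 m).
It fails at once if a part is rammed onto its pad (over 45 N) (contact force between wheel and pad_wheel above 45 N or contact force between bridge and pad_bridge above 45 N or contact force between barrel and pad_barrel above 45 N or contact force between block and pad_block above 45 N).
It fails at once if a part is let fall from more than about 2 cm (moves faster than 0.65 m/s while the fingers do not hold it) ((linear speed of wheel above 0.65 m/s and contact force between wheel and the fingers below 0.1 N) or (linear speed of bridge above 0.65 m/s and contact force between bridge and the fingers below 0.1 N) or (linear speed of barrel above 0.65 m/s and contact force between barrel and the fingers below 0.1 N) or (linear speed of block above 0.65 m/s and contact force between block and the fingers below 0.1 N)).
It also fails if it takes over 128 s, if anything falls off the work surface, if the arm or the gripper's body presses on something with over 40 N, if the wrist force passes 120 N, or if a joint passes its speed limit or range.

## Working session

There is one attempt and no reset: what is moved stays moved. The work goes in short steps, each a Python script; the robot and the scene stay as the last script left them, time stands still between calls to the robot, and variables do not carry over. Pictures are saved under pics/ and viewed, at most 14 in all, crops included, and the job is handed in when it is done.

```bash
ls; mkdir -p pics; python3 - <<'E'
from rig import robot, viewer
import cv2,numpy as np
for n in ("scene","top"):
    p,d=viewer.capture(n); cv2.imwrite(f"pics/{n}0.png",p[:,:,::-1]); np.save(f"pics/{n}0.npy",d)
    c=viewer.camera_info(n); print(n,{k:np.round(v,4).tolist() for k,v in c.items() if not isinstance(v,str)})
print(viewer.camera_info("wrist")); s=robot.sense(); print(s["tcp_pos"],s["ee_rot"],s["time_s"],s["width"],robot.grasp_offset)
E
```

```text
pics
scene {'camera_matrix': [[376.717, 0.0, 250.8058], [0.0, 376.717, 192.6589], [0.0, 0.0, 1.0]], 'k1': -0.0347, 'R': [[0.5137, 0.8577, 0.022], [0.5082, -0.2835, -0.8132], [-0.6913, 0.4289, -0.5815]], 't': [-311.5699, -260.157, 1159.7601]}
top {'camera_matrix': [[368.1752, 0.0, 254.8714], [0.0, 368.1752, 191.6093], [0.0, 0.0, 1.0]], 'k1': -0.0081, 'R': [[0.0131, -0.9999, 0.0102], [-0.9948, -0.014, -0.1008], [0.1009, -0.0088, -0.9949]], 't': [-17.6174, 575.5478, 781.7795]}
{'camera_matrix': array([[288.04346213,   0.        , 256.54895116],
       [  0.        , 288.04346213, 194.08794891],
       [  0.        ,   0.        ,   1.        ]]), 'k1': -0.02500024572390498, 'mount': array([[-3.34856139e-04, -9.60737828e-01, -2.77457588e-01,
         7.54980867e+01],
       [ 9.99999502e-01, -5.82673335e-04,  8.10719736e-04,
        -1.15809781e+00],
       [-9.40556256e-04, -2.77457178e-01,  9.60737545e-01,
        -1.61611906e+02],
       [ 0.00000000e+00,  0.00000000e+00,  0.00000000e+00,
         1.00000000e+00]])}
[ 203.67636272 -642.96941016  221.61714635] [-3.13984591e+00  1.00100128e-04  3.06799923e-01] 0.1 1.000749145274285 -18.700000000000003
```

View pics/top0.png

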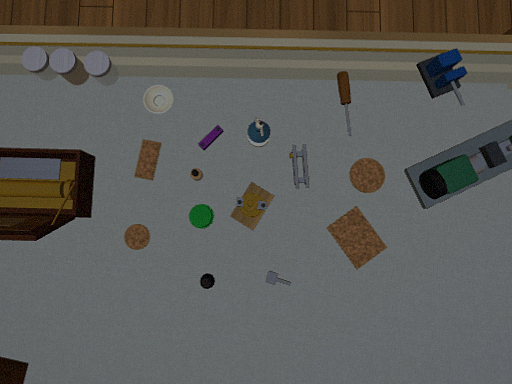

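View pics/scene0.png

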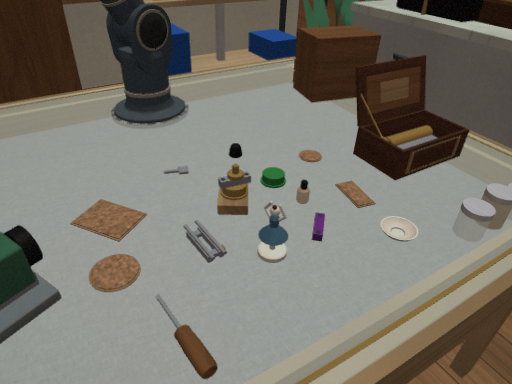

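The top view shows the stack at (251,205), dancer (259,131) and gauge (300,166). The pads are wheel (137,237), barrel (367,175), bridge (148,160) and block (357,238). The look-alikes are the green drum at (201,216) and the purple bar at (211,137), and neither belongs to the stack.

Next I'll measure positions.

```bash
cat > h.py <<'E'
from rig import robot, viewer
import cv2,numpy as np
from scipy.spatial.transform import Rotation as Ro
def cloud(n,name=None):
    s=robot.sense(); p,d=viewer.capture(n); c=viewer.camera_info(n); K=c["camera_matrix"]
    if name: cv2.imwrite(f"pics/{name}.png",p[:,:,::-1])
    v,u=np.mgrid[:384,:512]; uv=np.stack([u,v],-1).reshape(-1,1,2).astype(float)
    r=cv2.undistortPoints(uv,K,np.array([c["k1"],0,0,0.])).reshape(384,512,2)
    P=np.dstack([r,np.ones((384,512))])*d[...,None]
    if n=="wrist":
        m=c["mount"]; P=P@m[:3,:3].T+m[:3,3]; P=P@Ro.from_euler("xyz",s["ee_rot"]).as_matrix().T+s["tcp_pos"]
    else: P=(P-c["t"])@c["R"]
    P[d<=0]=np.nan
    return p,P
def cork(p):
    h=cv2.cvtColor(p,cv2.COLOR_RGB2HSV); return cv2.inRange(h,(3,70,50),(22,255,255))
def rect(Q):
    (c,s,a)=cv2.minAreaRect(Q[:,:2].astype(np.float32)); 
    if s[0]<s[1]: s=s[::-1]; a+=90
    return np.round(c,1),np.round(s,1),round(np.radians((a+90)%180-90),3)
E
python3 - <<'E'
from h import *
p,P=cloud("top"); m=cv2.morphologyEx(cork(p),cv2.MORPH_CLOSE,np.ones((5,5)));
n,l,st,ce=cv2.connectedComponentsWithStats(m)
for i in range(1,n):
    if st[i,4]>150 and 90<ce[i,1]<300 and ce[i,0]>100:
        Q=P[(l==i)&np.isfinite(P[...,2])]; print(np.round(ce[i]),st[i,4],Q.mean(0).round(1),rect(Q))
Z=P[...,2]
for nm,(x0,x1,y0,y1) in dict(stack=(225,280,175,235),dancer=(240,280,110,150),gauge=(285,315,140,192),green=(185,218,200,232),purple=(195,227,122,153),bottle=(187,206,165,183)).items():
    W=P[y0:y1,x0:x1].reshape(-1,3)
    for lo,hi in ((-3,3),(10,18),(18,30),(40,50),(55,65),(66,74),(80,95),(95,120)):
        Q=W[(W[:,2]>lo)&(W[:,2]<hi)]
        if len(Q)>3: print(nm,lo,hi,len(Q),np.median(Q,0).round(1),rect(Q))
print(robot.sense()["time_s"])
E
```

```text
[147. 159.] 721 [649.  236.7   4.3] (array([649.4, 237.4]), array([89.2, 43.8]), np.float64(-0.173))
[367. 175.] 967 [ 620.3 -266.2    3.5] (array([ 620.8, -267.2]), array([80.4, 79.6]), np.float64(-1.552))
[251. 206.] 965 [543.9  -2.7  37.5] (array([546.6,  -4.2]), array([92. , 59.6]), np.float64(-0.552))
[356. 237.] 1929 [ 478.4 -239.7    3.5] (array([ 478.3, -240.5]), array([116.5,  86. ]), np.float64(0.63))
[137. 236.] 516 [473.8 253.3   4.1] (array([473.4, 254.1]), array([56.8, 54.7]), np.float64(-0.735))
stack -3 3 2088 [ 5.518e+02 -1.140e+01  2.000e-01] (array([549.9,  -4. ]), array([134.9, 124. ]), np.float64(0.014))
stack 18 30 626 [532.8  -3.3  24.1] (array([545.6,  -2.5]), array([89.8, 60.2]), np.float64(-0.54))
stack 40 50 159 [534.4  -3.5  46. ] (array([ 5.472e+02, -5.000e-01]), array([48.5, 43.6]), np.float64(-0.078))
stack 55 65 137 [547.8 -16.5  62.2] (array([547.8,  -1. ]), array([63.9, 18.1]), np.float64(1.442))
stack 66 74 154 [546.6   0.6  70.2] (array([546.6,   1.3]), array([31.5, 31.3]), np.float64(0.027))
stack 80 95 31 [5.464e+02 4.000e-01 8.760e+01] (array([5
[... 1433 characters left out ...]
01 3.000e-01] (array([704.4,  94.5]), array([72.4, 72.3]), np.float64(0.021))
purple 10 18 212 [700.4  93.9  15.9] (array([701.7,  93.7]), array([63.4, 18.1]), np.float64(-0.753))
purple 18 30 26 [710.1  86.9  18.4] (array([701.3,  93.9]), array([62.6, 16.1]), np.float64(-0.758))
bottle -3 3 202 [6.221e+02 1.238e+02 2.000e-01] (array([618.5, 125.3]), array([41.9, 39.9]), np.float64(-1.552))
bottle 10 18 8 [603.7 118.2  13. ] (array([605.8, 118.3]), array([22. ,  6.2]), np.float64(-1.118))
bottle 18 30 19 [607.1 118.6  26.6] (array([613.7, 118.7]), array([24.9, 17.6]), np.float64(-0.167))
bottle 40 50 18 [612.4 122.3  48.8] (array([613.8, 121.5]), array([12.6, 11.2]), np.float64(-0.688))
0.15
```

```bash
cat >> h.py <<'E'
def pose(xy,z,yaw):
    best=None
    for k in (-2,-1,0,1,2):
        o=[np.pi,0,yaw+k*np.pi]
        if abs(o[2])>2*np.pi: continue
        q=robot.ik([*xy,z],o)
        if q is not None:
            q=np.array(q); c=abs(q[6])+np.abs(q-robot.sense()["joint_positions"]).max()*.3
            if best is None or c<best[0]: best=(c,q,o)
    return best
E
python3 - <<'E'
from h import *
T=dict(wheel=((546.5,1.3),1.442),bridge=((547.8,-1),1.442),block=((545.6,-2.5),-.54),pb=((649.4,237.4),-.173),pba=((620.8,-267.2),1.57),pbl=((478.3,-240.5),.63),pw=((473.4,254.1),1.57),pw0=((473.4,254.1),0))
p,P=cloud("top"); Q=P.reshape(-1,3); Q=Q[np.isfinite(Q[:,2])]
for k,(xy,y) in T.items():
    b=pose(xy,220,y); b2=pose(xy,15,y)
    d=Q[:,:2]-xy; c,s=np.cos(y),np.sin(y); u=d@[c,s]; v=d@[-s,c]
    M=(abs(u)<50)&(abs(v)<110)&(np.hypot(u,v)>50)
    print(k,None if b is None else (b[1].round(2),np.round(b[2][2],2)),b2 is not None and b2[1].round(2), "maxz around",Q[M][:,2].max().round())
E
```

```text
wheel (array([ 0.49,  0.35, -0.72,  1.81,  0.26,  1.08, -0.45]), np.float64(-4.84)) [ 0.33  0.6  -0.54  1.98  0.47  0.68 -0.63] maxz around 27.0
bridge (array([ 0.49,  0.35, -0.71,  1.81,  0.26,  1.08, -0.44]), np.float64(-4.84)) [ 0.33  0.6  -0.54  1.98  0.47  0.69 -0.63] maxz around 27.0
block (array([ 0.59,  0.38, -0.84,  1.81,  0.31,  1.09,  0.67]), np.float64(2.6)) [ 0.45  0.64 -0.69  1.98  0.6   0.73  0.42] maxz around 25.0
pb (array([ 0.27,  0.8 , -1.21,  1.45,  0.75,  1.4 ,  0.44]), np.float64(-3.31)) [ 0.05  0.83 -0.72  1.62  0.65  0.95  0.5 ] maxz around 33.0
pba (array([ 0.67,  0.52, -0.48,  1.51,  0.25,  1.17,  0.14]), np.float64(1.57)) [ 0.63  0.73 -0.42  1.67  0.38  0.82  0.04] maxz around 19.0
pbl (array([ 0.67,  0.27, -0.35,  1.85,  0.1 ,  1.04, -0.65]), np.float64(-5.65)) [ 0.6   0.54 -0.28  2.02  0.25  0.61 -0.78] maxz around 7.0
pw (array([ 0.22,  0.42, -1.02,  1.82,  0.4 ,  1.12, -0.94]), np.float64(-4.71)) [ 0.06  0.69 -0.85  1.99  0.74  0.79 -1.22] maxz around 6.0
pw0 (array([ 0.35,  0.55, -1.27,  1.82,  0.57,  1.21,  0.47]), np.float64(3.14)) [ 0.09  0.71 -0.89  1.99  0.77  0.81  0.32] maxz around 212.0
```

```bash
cat >> h.py <<'E'
def goto(xy,z,yaw):
    b=pose(xy,z,yaw); robot.movej(b[1]); return b
def settle(p,speed):   # line with correction of steady-state offset
    robot.line_to(list(p),max_speed=speed); e=np.array(p)-robot.sense()["tcp_pos"]
    robot.line_to(list(np.array(p)+e),max_speed=30); return robot.sense()["tcp_pos"]
E
python3 - <<'E'
from h import *
goto((546.5,1.3),230,1.57); print(robot.sense()["time_s"],robot.sense()["tcp_pos"])
p,P=cloud("wrist","w1"); W=P.reshape(-1,3); W=W[np.hypot(W[:,0]-546,W[:,1])<60]
for lo,hi in ((18,30),(40,50),(58,65),(67,74),(85,92)):
    Q=W[(W[:,2]>lo)&(W[:,2]<hi)]
    if len(Q)>3: print(lo,len(Q),np.median(Q,0).round(1),rect(Q))
E
```

```text
2.7833 [ 5.46682745e+02 -5.64717472e-02  2.29833502e+02]
18 1667 [5.324e+02 3.000e-01 2.370e+01] (array([543.5,  -4.5]), array([90.2, 60.3]), np.float64(-0.542))
40 441 [534.2   1.2  45.6] (array([544.8,   2.2]), array([54.7, 48.4]), np.float64(1.52))
58 414 [546.2  14.   61.7] (array([544.9,  -2.6]), array([64. , 29.3]), np.float64(1.458))
67 484 [545.2   1.7  69.6] (array([ 5.451e+02, -4.000e-01]), array([32.3, 32. ]), np.float64(0.032))
85 104 [5.452e+02 1.000e-01 8.760e+01] (array([ 5.452e+02, -5.000e-01]), array([12.5, 12.1]), np.float64(-0.233))
```

View pics/w1.png

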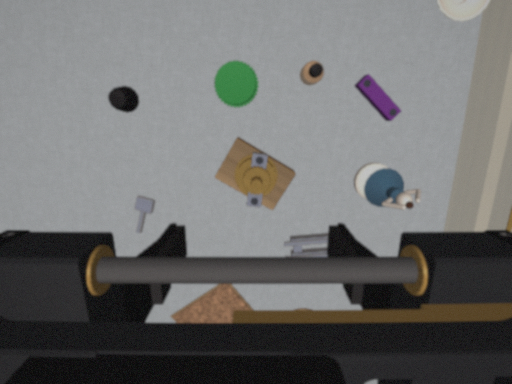

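The wrist view shows the real stack at (256,177): brass wheel on grey bar on brass barrel, on pale wood. The candidates are this brass barrel against the green drum at (236,83), and this grey bar against the purple bar at (378,97). The brass and steel parts in the stack fit the description. The two cameras agree to within 2 mm. I'll confirm with an enlarged crop.

```bash
python3 -c "
import cv2;p=cv2.imread('pics/w1.png')[40:240,190:420];cv2.imwrite('pics/w1c.png',cv2.resize(p,None,fx=3,fy=3,interpolation=cv2.INTER_CUBIC)[:600,:690])"
cat >> h.py <<'E'
def pick(xy,yaw,z,opening,lift=120):
    goto(xy,z+lift,yaw); robot.set_gripper(opening)
    robot.line_to([*xy,z+15],max_speed=200); t=settle([*xy,z],60)
    robot.set_gripper(0.0); s=robot.sense(); print("grip",t.round(1),s["width"],s["grasp_force"])
    robot.line_to([*xy,z+20],max_speed=60); robot.line_to([*xy,z+lift],max_speed=200)
    s=robot.sense(); print("lifted",s["width"],s["grasp_force"],s["wrist_force"].round(1),s["time_s"])
def place(xy,yaw,z,opening,up=120):
    goto(xy,z+up,yaw); robot.line_to([*xy,z+15],max_speed=200); t=settle([*xy,z+3],40)
    robot.wait(.2); f0=robot.sense()["wrist_force"][2]; cz=z+3+(z+3-t[2])
    for i in range(14):
        cz-=.5; robot.line_to([*xy,cz],max_speed=15); s=robot.sense()
        if abs(s["wrist_force"][2]-f0)>2.5: break
    print("down",s["tcp_pos"].round(1),"want z",z,s["wrist_force"][2]-f0)
    robot.set_gripper(opening); robot.line_to([*xy,z+30],max_speed=60); robot.line_to([*xy,z+up],max_speed=250)
    print("t",robot.sense()["time_s"])
E
```

```text
(no output)
```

View pics/w1c.png

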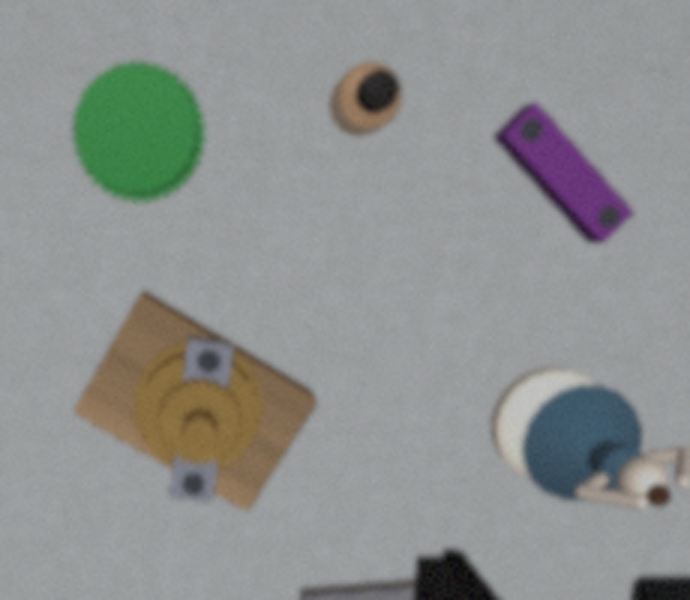

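The crop confirms it: brass barrel, steel bar and wheel on the wood block at crop (200,400). The green drum (140,130) and purple bar (565,172) stand apart from it.

```bash
python3 - <<'E'
from h import *
pick((545.8,.4),1.57,72,.4)
cloud("wrist","w2")
E
```

```text
grip [5.462e+02 5.000e-01 7.240e+01] 0.12045882216462775 29.999141693115234
lifted 0.12777359655388534 29.998716115951538 [-0.3 -0.  -0.7] 7.2167
```

View pics/w2.png

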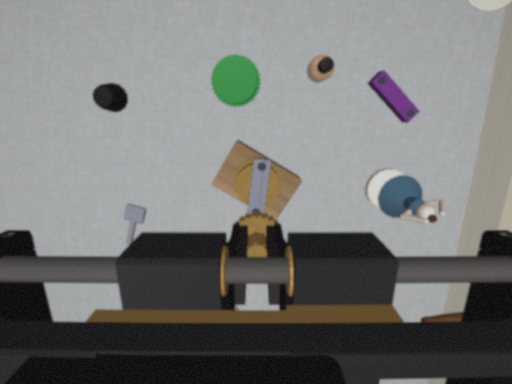

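The wheel is held at (257,235), and the bridge is clear at (259,185). Placing the wheel, then remeasuring.

```bash
python3 - <<'E'
from h import *
place((473.4,254.1),1.57,14.4,.4)
def lay(P,c,r,lohi):
    W=P.reshape(-1,3); W=W[np.hypot(W[:,0]-c[0],W[:,1]-c[1])<r]
    for lo,hi in lohi:
        Q=W[(W[:,2]>lo)&(W[:,2]<hi)]; 
        if len(Q)>3: print(c,lo,len(Q),np.median(Q,0).round(1),rect(Q))
goto((546,-1),200,1.45)
p,P=cloud("wrist"); lay(P,(546,-1),60,((18,28),(40,50),(58,66)))
p,P=cloud("top","t2"); lay(P,(546,-1),60,((18,28),(40,50),(58,66))); lay(P,(473.4,254.1),40,((9,15),(25,35)))
E
```

```text
down [473.4 254.1  14.1] want z 14.4 4.982231949440357
t 13.5417
(546, -1) 18 1899 [ 5.343e+02 -2.000e-01  2.370e+01] (array([543.4,  -4.4]), array([90.5, 60.8]), np.float64(-0.532))
(546, -1) 40 779 [535.9  -1.8  45.6] (array([545.7,  -1.6]), array([53. , 49.2]), np.float64(0.818))
(546, -1) 58 983 [545.6  -1.1  61.7] (array([545.6,  -2.7]), array([64.1, 18. ]), np.float64(1.446))
(473.4, 254.1) 9 121 [475.  251.5  12.5] (array([474.8, 253.2]), array([31. , 29.1]), np.float64(-0.039))
(473.4, 254.1) 25 26 [475.1 253.2  29.4] (array([474.1, 253.4]), array([10.8,  8.7]), np.float64(0.014))
```

```bash
python3 - <<'E'
from h import *
pick((546,-2),1.445,48,.5)
place((649.4,237.4),-.173,6.2,.5)
def lay(P,c,r,lohi):
    W=P.reshape(-1,3); W=W[np.hypot(W[:,0]-c[0],W[:,1]-c[1])<r]
    for lo,hi in lohi:
        Q=W[(W[:,2]>lo)&(W[:,2]<hi)]; 
        if len(Q)>3: print(c,lo,len(Q),np.median(Q,0).round(1),rect(Q))
goto((546,-1),200,0)
p,P=cloud("wrist"); lay(P,(546,-1),60,((18,26),(40,50)))
p,P=cloud("top","t3"); lay(P,(546,-1),60,((18,26),(40,50))); lay(P,(649.4,237.4),50,((15,25),))
E
```

```text
grip [546.4  -1.9  48.4] 0.20465949805204192 29.999984800815582
lifted 0.20561972120987917 29.999757707118988 [-0.8 -0.3 -1.8] 18.4917
down [649.5 237.4   6.2] want z 6.2 5.000458476759615
t 24.7833
(546, -1) 18 1898 [528.3  -4.7  23.5] (array([543.8,  -4. ]), array([90. , 60.2]), np.float64(-0.54))
(546, -1) 40 1491 [543.9  -2.3  45.5] (array([544.4,  -2.7]), array([48.7, 48.6]), np.float64(1.553))
(649.4, 237.4) 15 247 [651.1 238.5  20.6] (array([651.7, 239.5]), array([64.4, 18.8]), np.float64(-0.168))
```

View pics/t3.png

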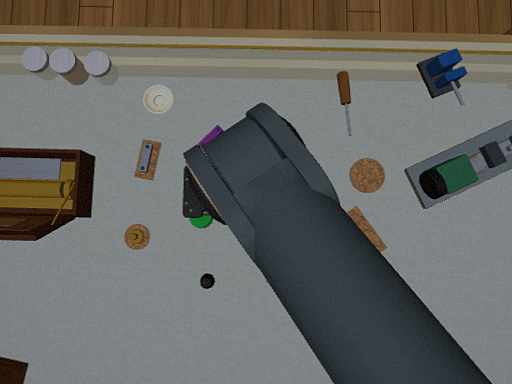

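The bar at (148,157) and wheel at (137,237) sit on their pads. Barrel next.

```bash
python3 - <<'E'
from h import *
pick((545,-2),1.57,29.7,.8)
place((620.5,-266.8),1.57,9.9,.8)
def lay(P,c,r,lohi):
    W=P.reshape(-1,3); W=W[np.hypot(W[:,0]-c[0],W[:,1]-c[1])<r]
    for lo,hi in lohi:
        Q=W[(W[:,2]>lo)&(W[:,2]<hi)]; 
        if len(Q)>3: print(c,lo,len(Q),np.median(Q,0).round(1),rect(Q))
goto((545,-3),200,-.54)
p,P=cloud("wrist"); lay(P,(545,-3),60,((18,28),))
p,P=cloud("top","t4"); lay(P,(545,-3),60,((18,28),)); lay(P,(620.5,-266.8),50,((20,30),))
E
```

```text
grip [545.3  -1.9  30. ] 0.5675585517301529 30.000052750110626
lifted 0.569618720571492 29.99959945678711 [ 0.1  0.  -1.5] 30.9167
down [ 620.6 -266.8    9.8] want z 9.9 6.5575756233872715
t 37.1667
(545, -3) 18 3626 [541.5  -3.3  23.5] (array([543.4,  -4.2]), array([88.6, 60.1]), np.float64(-0.541))
(620.5, -266.8) 20 389 [ 621.3 -265.7   25.6] (array([ 621.3, -266. ]), array([49. , 48.1]), np.float64(-1.125))
```

```bash
python3 - <<'E'
from h import *
pick((544.3,-3.7),-.541,4,1.0)
place((478.3,-240.3),.63,8.2,1.0)
def lay(P,c,r,lohi):
    W=P.reshape(-1,3); W=W[np.hypot(W[:,0]-c[0],W[:,1]-c[1])<r]
    for lo,hi in lohi:
        Q=W[(W[:,2]>lo)&(W[:,2]<hi)]; 
        if len(Q)>3: print(c,lo,len(Q),np.median(Q,0).round(1),rect(Q))
goto((560,0),220,1.57)
p,P=cloud("top","t5"); print("t",robot.sense()["time_s"])
goto((620,100),280,1.57); p,P=cloud("top","t6")
E
python3 -c "
import cv2;p=cv2.imread('pics/t6.png')[80:290,100:430];cv2.imwrite('pics/t6c.png',cv2.resize(p,None,fx=2.4,fy=2.4))"
```

```text
grip [544.6  -3.6   4.3] 0.6902366949067588 30.000058114528656
lifted 0.686607676797734 29.999755024909973 [-0.4 -0.2 -1.1] 42.45
down [ 478.3 -240.3    8. ] want z 8.2 6.388206335095988
t 48.85
t 49.95
```

View pics/t6c.png

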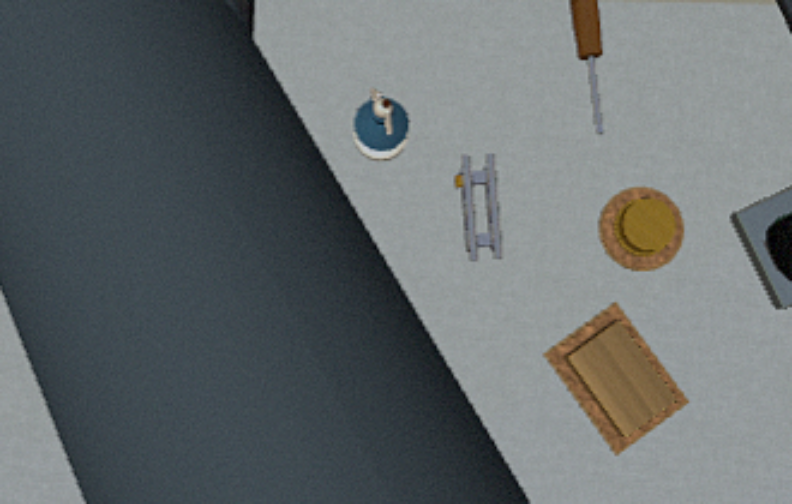

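In this crop the barrel sits on its pad at (645,225). The block at (625,375) looks slightly off to one side on its pad, which may be parallax, so I'll measure it.

```bash
python3 - <<'E'
from h import *
def lay(P,c,r,lohi):
    W=P.reshape(-1,3); W=W[np.hypot(W[:,0]-c[0],W[:,1]-c[1])<r]
    for lo,hi in lohi:
        Q=W[(W[:,2]>lo)&(W[:,2]<hi)]; 
        if len(Q)>3: print(c,lo,len(Q),np.median(Q,0).round(1),rect(Q))
p,P=cloud("top"); lay(P,(478,-240),72,((2.2,7),(20,34))); lay(P,(620.5,-266.8),50,((2.2,7),(20,34)))
goto((478,-240),230,.63); p,P=cloud("wrist","w7"); lay(P,(478,-240),72,((2.2,7),(20,34)))
goto((620,-260),230,.63); p,P=cloud("wrist","w8"); lay(P,(620.5,-266.8),45,((2.2,7),(20,34)));
E
```

```text
(478, -240) 2.2 549 [ 478.3 -229.7    3.7] (array([ 475.6, -240.9]), array([136.1, 132.1]), np.float64(-0.942))
(478, -240) 20 1149 [ 479.  -237.2   27.5] (array([ 479. , -238.5]), array([90.6, 60.8]), np.float64(0.631))
(620.5, -266.8) 2.2 382 [ 615.1 -260.4    3.9] (array([ 622.2, -266.8]), array([92. , 81.3]), np.float64(-0.621))
(620.5, -266.8) 20 394 [ 621.3 -265.5   25.7] (array([ 620.4, -265.9]), array([49.1, 47.3]), np.float64(-1.569))
(478, -240) 2.2 1492 [ 490.1 -235.7    3.6] (array([ 476.1, -241.6]), array([115.2,  85.8]), np.float64(0.629))
(478, -240) 20 3177 [ 478.7 -238.7   27.7] (array([ 476.7, -240.1]), array([89.8, 60.1]), np.float64(0.629))
(620.5, -266.8) 2.2 1108 [ 622.3 -262.6    3.7] (array([ 618.5, -268.3]), array([78.8, 78.6]), np.float64(-0.938))
(620.5, -266.8) 20 1128 [ 619.9 -267.2   25.7] (array([ 619. , -267.5]), array([49.2, 48.2]), np.float64(0.657))
```

View pics/w7.png

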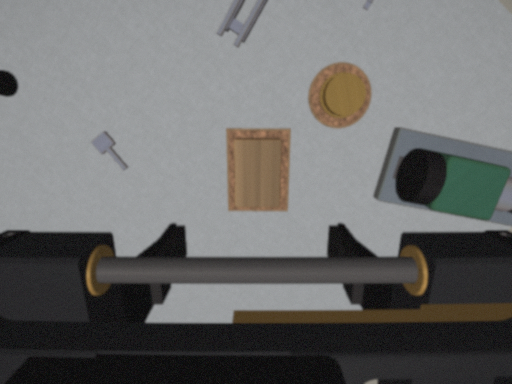

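By both cameras, the block at (258,172) and barrel at (343,95) are within about 2 mm of their pad centres, at the right height and squared up. The wheel and bar were measured earlier, about 1–3 mm off centre. Handing in.

```bash
python3 - <<'E'
from h import *
print(robot.sense()["time_s"]); print(robot.sign_off())
E
```

```text
52.75
the job is handed in; nothing more can be done
None
```

The job is handed in at 52.8 s: wheel, bridge bar, barrel and block each measured within about 3 mm of their pad centres, right way up and squared to the pads, with the dancer and gauge never approached (the verdict was not shown).

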